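# Refit the cutting roller of the pill machine

## Task

Refit the upper cutting roller of the pill machine: lift the grooved roller out of the wooden storage block and, keeping hold of it, press its lower end on the bare counter so that it swings over between your fingers until you hold it level. Lay it in the machine's two open bearings above its mate, lowering it by hand until both journals are fully down in their notches, then let go. Leave the smooth roller standing in its block and do not disturb the other things on the counter.

Things in the scene. Friction and masses are not known exactly. Their poses are not given: they have to be found in the camera images.
- roller_center (a point): Centre of the loose grooved roller: white plastic cylinder 40 mm across, 110 mm long, seven round grooves around it (grip it as a 40 mm cylinder), a steel journal 14 mm across, 16 mm long at each end; 142 mm overall, ends alike, 0.13 to 0.25 kg. z: along its axis. It starts upright, one journal down in a hole of the block, centre 85 mm above the counter.
- smooth_center (a point): Centre of the loose smooth roller, to be left alone: white plastic cylinder 54 mm across and 84 mm long, no grooves, the same 14 x 16 mm steel journals (116 mm overall). z along its axis. It stands upright in the other hole, 110 mm from the grooved roller.
- block: Fixed wooden storage block, 200 x 85 x 30 mm (x, y, z), origin at the centre of its underside on the counter. Two upright holes 20 mm across at x = -55 and +55 mm; the rollers' bodies rest on its top, 30 mm above the counter. Which roller is in which hole varies.
- seat (a point): Where the roller's centre lies when home in the fixed machine, midway between the bearings, 120 mm above the counter. y: level, along the bearing axis; x: to the machine's back; z up. Upright cheeks 10 mm thick, inner faces 118 mm apart along y, each with an upward-open notch 18 mm wide, floor 7 mm below this point, mouth flaring to 34 mm at the cheek top 9 mm above this point.
- machine: The fixed pill machine, origin on the counter right under the seat point, same axes; it spans x = -102 to +192, y = -83 to +83 mm. A matching white grooved roller lies fixed under the seat, axis 78 mm above the counter. In front (-x) a feed apron, at most 89 mm above the counter; behind, from x = 72 mm, the grey drive housing, up to 138 mm above the counter.
- table: The wooden counter: its top is at height 0. Between the block and the machine it is bare over a width of at least 280 mm, as far back as the mortar.
- mortar: Brass mortar with a pestle in it, 104 mm wide, 145 mm high, behind the gap between block and machine; origin at the centre of its foot. Leave alone.
- jar: Amber jar, 68 mm in diameter, 95 mm high; origin at its foot. Leave alone.
- jar2: White jar, 60 mm in diameter, 85 mm high; origin at its foot. Leave alone.
- brush: Brush with a wooden handle, 170 mm long, lying on the counter. Leave alone.
- spatula: Spatula with a dark wooden handle, 200 mm long, lying on the counter. Leave alone.
- scoop: Small steel herb scoop with a wooden handle, 190 mm long, lying on the counter. Leave alone.
Mind the look-alikes: they are no part of the job. Leave any turquoise look-alike of the part that bears roller_center alone. What is shaped like the part that bears smooth_center but yellow is not meant.

How it is judged (in metres and radians):
On the way, in this order (a step that is already met when the one before it is completed fails the run):
1. the grooved roller, held in the fingers, presses its lower end on the counter and leans 35 degrees or more from upright (contact force between the fingers and roller above 1 N and contact force between roller and table above 0.5 N and angle between roller_center's own z axis and vertical between 0.6 and 2.54 rad), for 0.1 s.
2. the roller is held level (within 15 degrees) in the fingers, clear of the counter, its centre 60 mm up or more (contact force between the fingers and roller above 1 N and angle between roller_center's own z axis and vertical between 1.31 and 1.83 rad and height (world z) of roller_center above 0.06 m and contact force between roller and table below 0.05 N), for 0.1 s.
3. the roller is lowered by hand: still held with its centre within 6 mm of its home height and both journals in the notches (contact force between the fingers and roller above 0.5 N and z of roller_center in the frame of seat below 0.006 m and horizontal distance between roller_center and seat below 0.008 m and angle between the z axis of roller_center and the y axis of seat, either way round below 0.12 rad), for 0.05 s.
At the end, for the whole second after the job is handed in: The grooved roller lies at rest and released in the machine: centre within 3 mm of its home height and 8 mm of the seat point in plan, axis within 4 degrees of the bearing axis; the smooth roller still stands upright in the block (z of roller_center in the frame of seat between -0.003 and 0.003 m and horizontal distance between roller_center and seat below 0.008 m and angle between the z axis of roller_center and the y axis of seat, either way round below 0.07 rad and linear speed of roller below 0.01 m/s and contact force between the fingers and roller below 0.05 N and angle between smooth_center's own z axis and vertical below 0.1 rad); the robot touches nothing.
It fails at once if the roller is let go or falls while it is leaning or lying on the counter (contact force between roller and table above 0.1 N and contact force between the fingers and roller below 0.02 N and angle between roller_center's own z axis and vertical above 0.3 rad).
It fails at once if the smooth roller is moved by more than 15 mm (distance of smooth_center from where it was at the start of the episode above 0.015 m).
It fails at once if another thing on the counter is moved by more than 20 mm (distance of any of mortar, jar, jar2, brush, spatula, scoop from where it was at the start of the episode above 0.02 m).
It also fails if it takes over 58 s, if anything falls off the work surface, if the arm or the gripper's body presses on something with over 40 N, if the wrist force passes 120 N, or if a joint passes its speed limit or range.

## Robot

A 6-joint arm with a two-finger parallel gripper is mounted at the origin on the work surface. World frame = base frame: x ahead of the robot, y to its left, z up, the work surface at z = 0. Lengths are in mm, angles in rad, forces in N, time in s.
With the tool pointing down it reaches from about 275 to 1000 mm from the base axis. Payload 8.4 kg.
Tool frame: the origin (TCP) lies where the fingers leave the gripper's body, on its centre line; the fingertips stand 73 mm ahead of it and the grasp point (between the pads) lies 54 mm ahead of it (grip_point_offset is the distance from the TCP to the grasp point, in mm); z points along the fingers, y is the direction in which the jaws open and shut (so a half turn about z gives the same grasp; the last joint's range is limited). The gripper opens to 85 mm and grips with 20 to 120 N. Pads are 22 mm wide; open, the fingers measure 114 mm over their backs; the gripper's body (76 mm by 85 mm) begins 54 mm behind the grasp point. The pads swing forward as they close: fully open they stand 13 mm farther back than shut.
Start: joints at [-1.295, 0.353, 1.633, -0, 1.155, -0.002], TCP at [171.399, -601.042, 303.881] pointing down, gripper open.
Joint ranges: [-2.63, 2.63], [-0.92, 2.1], [0.06, 2.66], [-1.3, 4.44], [0, 2.69], [-3.02, 3.02]. Speed limits (rad/s): [2.22, 2.22, 2.79, 3.14, 3.14, 3.14].

## Interface

Orientations are given as [roll, pitch, yaw] about the fixed x, y, z axes, in that order (R = Rz(yaw) Ry(pitch) Rx(roll)).
In Python, from rig import sense, grab_frame, sign_off, grip_point_offset gives the robot as it stands. The module is installed in compiled form; this text tells all that it offers.
- The arm moves only by the tool drive_tool, never from a script. Its argument "targets" is one flat list of numbers, 7 for each row, row after row: the shift along the tool's x, y, z in m, then the turn, a rotation vector about the tool's x, y, z in rad, then the opening, from 0 (shut) to 1 (fully open). In form: [tx, ty, tz, wx, wy, wz, grip, tx, ty, tz, wx, wy, wz, grip, ...]. A call has 1 to 12 rows; each row is the pose to reach, as a shift and turn from the pose commanded when the call began, along the tool's axes at that moment; what a row does not reach only later rows make up. A row lasts 1/12 s, in which the tool goes at most 41.7 mm and 7.16 degrees, less where a joint would pass 70% of its speed; a pose out of reach is approached as far as the arm can. A call with a gripper value outside its range is refused whole. The fingers move at their own pace and stop on an object; "force" is the grip in N (left out, the last holds). Time passes only in rows, so rows that repeat a pose let the fingers close. It gives the time, the measured TCP pose, the force and the opening at its end, in the units of the state.
- sense(): the state, without advancing time (a new reading comes with each control period).
- grab_frame(name): name is "scene" or "top" or "wrist"; returns a dict with "color" (384x512x3 uint8, blue, green, red), "vertical_fov" (degrees; the focal length in pixels is half the picture's height over the tangent of half this angle, whatever the lens; pixels are square), "cx", "cy" (the principal point, pixels), "k1" (the pictures are not rectified: a ray, as slopes to the right and down, at radius r is drawn at 1 + k1 r^2 times it, then the intrinsics apply), "world_from_camera" (4x4, takes a point from camera to world coordinates). Camera axes: x right, y down, z forward; pixel columns grow to the right and rows downward; lengths in mm; the calibration is good to about 2 mm. A picture is of the moment at which its call begins. There is no depth.
- sign_off(): hands the job in, once; it reports no verdict.
The state is a dict: "clock": time; "qpos": joint angles; "qvel": joint speeds; "joint_efforts": joint torques, N m; "eef_pos": TCP position; "tcp_rot": TCP orientation; "contact_force": force on the tool from outside, world axes, zero at the start; "wrist_torque": the same for the moment, N m; "opening": opening from 0.0 (shut) to 1.0 (fully open).
Only numpy, scipy, OpenCV 4.12 (cv2) and the standard library are available. Lean on these libraries where they do the work, as an engineer would, in place of code of your own. Each camera call takes 0.05 s, during which the arm holds its last target. There are 200 camera calls.

## Working session

There is one attempt and no reset: what is moved stays moved. The work goes in short steps, Python scripts to look and compute and a tool call to move; the robot and the scene stay as the last step left them, time stands still between calls to the robot, and variables do not carry over. Pictures are saved under pics/ and viewed, about 8 in all and at most 12, crops included, and the job is handed in when it is done.

Besides the shell and the picture viewer there is one more tool, called by a JSON object that holds its "api" and its "payload", one argument or row to a line. drive_tool: Moves the arm, as the interface text tells. Its arguments: {"type":"object","properties":{"targets":{"type":"array"},"force":{"type":"number"}},"required":["targets"]}

```bash
mkdir -p pics
cat > h.py <<'E'
import numpy as np, cv2
from rig import sense, grab_frame, sign_off, grip_point_offset
from scipy.spatial.transform import Rotation as R
def intr(f):
    h,w=f["color"].shape[:2]; return h/2/np.tan(np.radians(f["vertical_fov"])/2)
def ray(f,u,v):
    F=intr(f); d=np.array([(u-f["cx"])/F,(v-f["cy"])/F]); s=d.copy()
    for _ in range(20): s=d/(1+f["k1"]*(s@s))
    T=np.array(f["world_from_camera"]); return T[:3,3],T[:3,:3]@np.array([s[0],s[1],1.])
def onplane(f,u,v,z):
    o,d=ray(f,u,v); return o+d*(z-o[2])/d[2]
def proj(f,p):
    T=np.array(f["world_from_camera"]); c=T[:3,:3].T@(np.array(p,float)-T[:3,3]); s=c[:2]/c[2]
    s=s*(1+f["k1"]*(s@s)); return s*intr(f)+[f["cx"],f["cy"]]
E
python3 - <<'E'
from h import *
import pickle
for n in ("scene","top","wrist"):
    f=grab_frame(n); pickle.dump(f,open(n+".pkl","wb")); cv2.imwrite(f"pics/{n}0.png",f["color"])
    print(n,f["vertical_fov"],f["k1"],np.round(f["world_from_camera"],2).tolist())
a=pickle.load(open("scene.pkl","rb"))["color"];b=pickle.load(open("top.pkl","rb"))["color"]
cv2.imwrite("pics/s.png",cv2.resize(a,(800,600)));cv2.imwrite("pics/t.png",cv2.resize(b,(800,600)))
print(sense(),grip_point_offset)
E
```

```text
scene 42.426207949481935 -0.07462260277062642 [[-0.46, 0.7, -0.56, 1504.13], [0.89, 0.34, -0.3, 570.11], [-0.02, -0.63, -0.78, 1550.28], [0.0, 0.0, 0.0, 1.0]]
top 43.857176814192016 0.0555435356387148 [[-0.0, -0.99, 0.12, 242.82], [-1.0, 0.0, -0.01, -5.43], [0.0, -0.12, -0.99, 1946.24], [0.0, 0.0, 0.0, 1.0]]
wrist 59.894907707792605 -0.09826346010204905 [[0.27, -0.92, -0.28, 242.36], [-0.96, -0.26, -0.08, -580.48], [-0.0, 0.29, -0.96, 373.37], [0.0, 0.0, 0.0, 1.0]]
{'clock': 0.15, 'qpos': array([-1.29541742e+00,  3.53521217e-01,  1.63394051e+00,  1.40779877e-05,
        1.15521346e+00, -2.41069964e-03]), 'qvel': array([ 0.00074218, -0.00118946, -0.00301238,  0.0009764 , -0.00012991,
        0.00074516]), 'joint_efforts': array([ 1.37677685e-04, -6.05633140e+01, -3.42338705e+01, -1.00730927e-05,
        6.06668618e-03,  1.29394539e-05]), 'eef_pos': array([ 171.31529906, -600.77264831,  303.32377064]), 'tcp_rot': array([-3.14051016e+00, -1.54831364e-05,  2.77783906e-01]), 'contact_force': array([ 0.02707713, -0.11317309, -0.41431225]), 'wrist_torque': array([-0.01499356,  0.05427714, -0.03708173]), 'opening': 0.9988497884977939} 53.900000000000006
```

View pics/s.png

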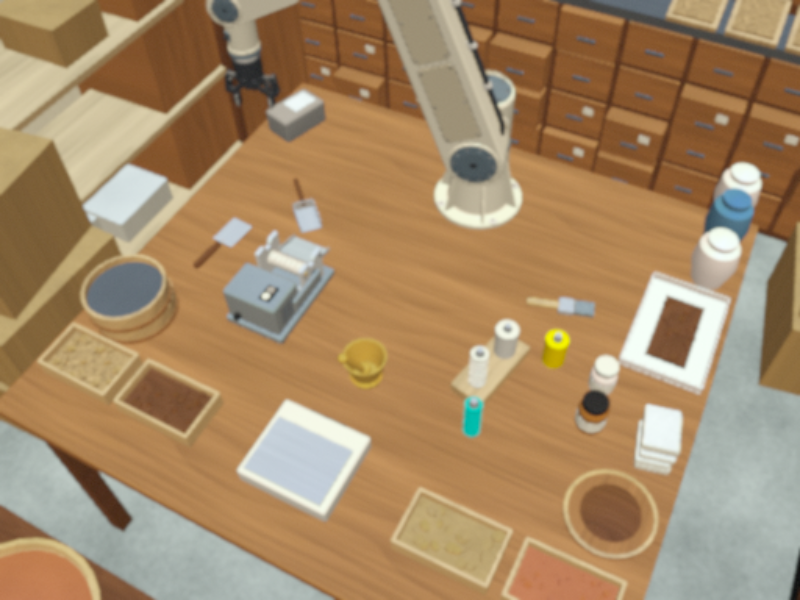

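View pics/t.png

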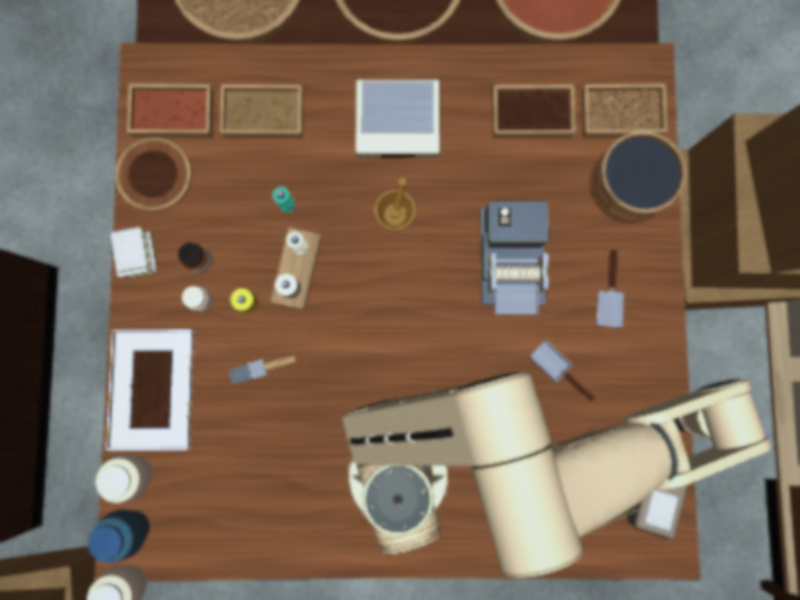

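Scene and top show block at left (top view ~(297,262) of 800) with two white rollers, and the machine at (515,255). Candidates: white slim grooved (297,240) and white fat smooth (287,286), turquoise (284,199), yellow (241,299). The slim white one fits. Enlarging to confirm.

Run:
```python
from h import *
import pickle
T=pickle.load(open("top.pkl","rb"));S=pickle.load(open("scene.pkl","rb"))
def crop(im,cx,cy,w=80,h=60):
    return cv2.resize(im[cy-h//2:cy+h//2,cx-w//2:cx+w//2],(400,300),interpolation=cv2.INTER_CUBIC)
o=np.vstack([np.hstack([crop(T["color"],190,168),crop(T["color"],330,155)]),np.hstack([crop(S["color"],312,235),crop(S["color"],179,176)])])
cv2.imwrite("pics/crops.png",o)
```

```text
(no output)
```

View pics/crops.png

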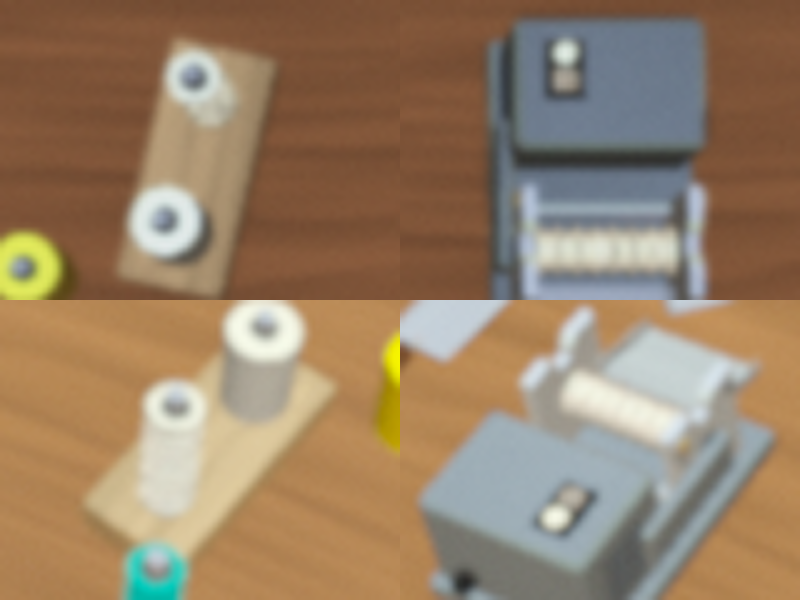

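Confirmed: the grooved roller is white and slim, journal tip at crop (192,77) in top view, in the hole farther from the robot. The smooth one is at (165,220). The machine's lower roller spans (535–682, 250).

Run:
```python
from h import *
import pickle
T=pickle.load(open("top.pkl","rb"));S=pickle.load(open("scene.pkl","rb"))
t=lambda u,v,z,ox=150,oy=138: np.round(onplane(T,ox+u/5-.4,oy+v/5-.4,z)[:2],1)
s=lambda u,v,z,ox=272,oy=205: np.round(onplane(S,ox+u/5-.4,oy+(v-300)/5-.4,z)[:2],1)
print("groov",t(192,77,156),s(176,405,156)); print("smooth",t(165,220,130),s(266,326,130))
c=[t(172,40,30),t(277,62,30),t(222,297,30),t(118,272,30)];print("block",c,np.mean(c,0))
m=lambda u,v,z:t(u-400,v,z,290,125)
print("lower roller ends",m(535,250,85),m(682,250,85))
print("housing back edge z138",m(517,20,138),m(705,22,138),"front",m(513,148,138),m(705,150,138))
print("mortar",np.round(onplane(T,395/1.5625,212/1.5625,60),0),"turq",np.round(onplane(T,281/1.5625,192/1.5625,150),0),"yel",np.round(onplane(T,241/1.5625,299/1.5625,120),0))
n=lambda u,v,z:np.round(onplane(S,139+(u-400)/5-.4,146+(v-300)/5-.4,z)[:2],1)
print("scene housing top corners",n(492,413,138),n(648,480,138),n(575,570,138),n(422,497,138))
```

```text
groov [579.  252.6] [592.4 256.3]
smooth [472.7 275.3] [484.8 280.4]
block [array([633.3, 287.5]), array([615.1, 201.9]), array([422.8, 243.9]), array([443.1, 327.7])] [528.575 265.25 ]
lower roller ends [ 505.5 -244.6] [ 505.3 -360.2]
housing back edge z138 [ 677.8 -226.7] [ 675.8 -371.9] front [ 577.3 -222.2] [ 575.4 -369.5]
mortar [668.   7.  60.] turq [698. 286. 150.] yel [436. 385. 120.]
scene housing top corners [ 592.1 -364.9] [ 595.4 -221.6] [ 690.6 -223.9] [ 684.2 -364.6]
```

{"api": "drive_tool", "payload": {
  "targets": [0.403,-0.195,-0.096,0,0,-1.293,1,0.403,-0.195,-0.096,0,0,-1.293,1,0.403,-0.195,-0.096,0,0,-1.293,1,0.403,-0.195,-0.096,0,0,-1.293,1,0.403,-0.195,-0.096,0,0,-1.293,1,0.403,-0.195,-0.096,0,0,-1.293,1,0.403,-0.195,-0.096,0,0,-1.293,1,0.403,-0.195,-0.096,0,0,-1.293,1,0.403,-0.195,-0.096,0,0,-1.293,1,0.403,-0.195,-0.096,0,0,-1.293,1,0.403,-0.195,-0.096,0,0,-1.293,1,0.403,-0.195,-0.096,0,0,-1.293,1]
}}

```text
clock: 1.15
eef_pos: [510.2, -298.8, 401.5]
tcp_rot: [3.137, -0.001, 1.578]
contact_force: [0.2, -0.3, -0.1]
opening: 1.002
```

Run:
```python
from h import *
import pickle
f=grab_frame("wrist");pickle.dump(f,open("wm.pkl","wb"));cv2.imwrite("pics/wm.png",cv2.resize(f["color"],(800,600),interpolation=cv2.INTER_CUBIC))
print(sense()["eef_pos"],sense()["tcp_rot"],sense()["clock"])
```

```text
[ 508.04157077 -300.52811166  400.51321838] [3.14001814e+00 7.95252828e-05 1.57572844e+00] 1.2
```

View pics/wm.png

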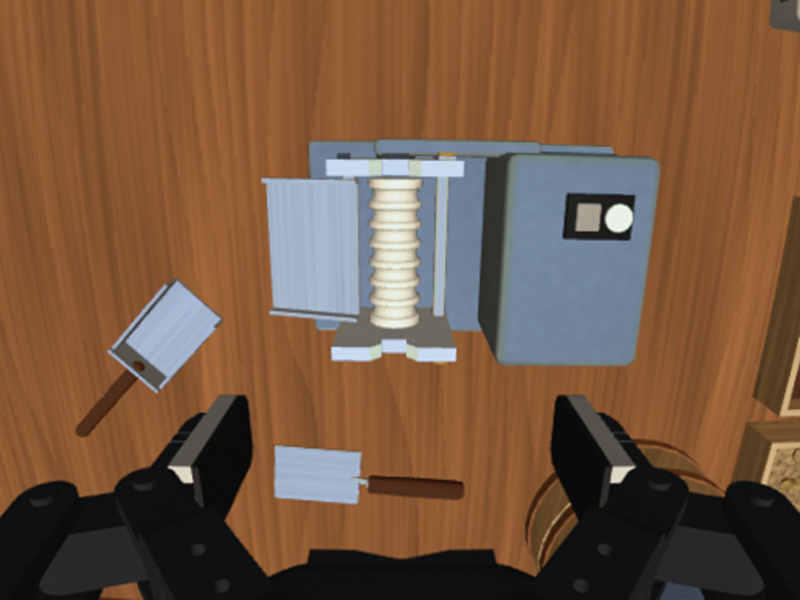

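The wrist view shows the machine with cheeks at rows ~167 and ~353 and notches around column 395, housing to the right (+x). Taking profiles to measure it.

Run:
```python
from h import *
import pickle
f=pickle.load(open("wm.pkl","rb"));g=cv2.cvtColor(f["color"],cv2.COLOR_BGR2GRAY)
for r in (106,107,108,224,226,228): print(r,g[r,205:302].tolist())
for c in (222,225,283,287): print(c,g[95:116,c].tolist(),g[214:234,c].tolist())
P=lambda u,v,z:np.round(onplane(f,u/1.5625,v/1.5625,z)[:2],1)
print("cheek up",P(326,168,129),P(463,168,129),"lo",P(332,353,129),P(456,353,129))
print("floors",P(396,167,113),P(395,346,113)); print("inner/outer",P(395,175,129),P(395,347,129),P(395,160,129),P(395,360,129))
print("housing",P(510,155,138),P(658,158,138),P(635,363,138),P(499,363,138))
print("roller ends",P(395,180,78+18),P(395,325,78+18))
```

```text
106 [125, 123, 126, 165, 205, 215, 215, 214, 215, 215, 214, 215, 214, 215, 214, 214, 215, 214, 215, 214, 214, 215, 215, 215, 215, 216, 215, 215, 215, 215, 214, 209, 209, 208, 208, 208, 208, 209, 207, 190, 207, 211, 211, 211, 212, 211, 212, 211, 212, 211, 211, 212, 212, 211, 212, 211, 185, 204, 205, 206, 207, 206, 206, 206, 209, 215, 215, 214, 215, 215, 214, 215, 215, 214, 215, 214, 215, 215, 214, 215, 214, 215, 214, 215, 215, 215, 215, 215, 215, 216, 216, 198, 130, 124, 123, 126, 124]
107 [123, 123, 125, 154, 198, 215, 215, 214, 215, 214, 215, 215, 214, 215, 214, 215, 215, 214, 215, 214, 215, 215, 215, 216, 216, 215, 215, 215, 216, 216, 214, 209, 208, 208, 208, 208, 208, 209, 207, 190, 207, 213, 213, 212, 212, 212, 211, 212, 212, 212, 212, 212, 212, 212, 212, 210, 186, 203, 206, 205, 206, 206, 206, 205, 208, 215, 214, 215, 215, 214, 214, 215, 214, 214, 214, 214, 214, 215, 214, 214, 215, 214, 215, 215, 215, 215, 215, 215, 215, 216, 216, 199, 130, 123, 124, 125, 124]
108 [122, 123, 125, 152, 198, 215, 214, 215, 215, 215, 214, 214, 215, 214, 215, 214, 215, 215, 214, 215, 214, 215, 215, 
[... 2263 characters left out ...]
, 179, 182, 166, 211, 215, 214, 214, 214, 214, 215, 214, 215, 211, 190, 182, 180] [104, 105, 107, 104, 104, 105, 105, 104, 135, 202, 216, 215, 214, 215, 215, 216, 215, 170, 141, 112]
287 [133, 132, 134, 137, 139, 163, 171, 167, 211, 216, 214, 214, 215, 214, 215, 215, 216, 207, 148, 123, 124] [105, 105, 107, 106, 104, 105, 105, 103, 133, 203, 216, 216, 215, 215, 216, 217, 215, 145, 102, 102]
cheek up [ 463.2 -236.1] [ 551.1 -235.5] lo [ 463.4 -363.3] [ 551.3 -362.8]
floors [ 508.  -235.8] [ 508.  -363.9]
inner/outer [ 507.5 -240.3] [ 508.  -358.4] [ 507.4 -230.9] [ 508.1 -368.3]
housing [ 579.1 -226.8] [ 675.2 -225.9] [ 678.5 -366.8] [ 580.5 -366.6]
roller ends [ 507.3 -245.3] [ 507.8 -353.4]
```

{"api": "drive_tool", "payload": {
  "targets": [0.5,0.07,0,0,0,0,1,0.556,0.076,0,0,0,0,1,0.556,0.076,0,0,0,0,1,0.556,0.076,0,0,0,0,1,0.556,0.076,0,0,0,0,1,0.556,0.076,0,0,0,0,1,0.556,0.076,0,0,0,0,1,0.556,0.076,0,0,0,0,1,0.556,0.076,0,0,0,0,1,0.556,0.076,0,0,0,0,1,0.556,0.076,0,0,0,0,1,0.556,0.076,0,0,0,0,1]
}}

```text
clock: 2.2
eef_pos: [573.0, 193.4, 399.5]
tcp_rot: [-3.141, 0.001, 1.569]
contact_force: [0.5, -0.3, 0.3]
opening: 1.002
```

{"api": "drive_tool", "payload": {
  "targets": [0.0,0,0,0,0,0,1,0,0,0,0,0,0,1]
}}

```text
clock: 2.37
eef_pos: [573.0, 193.6, 399.0]
tcp_rot: [-3.14, 0.001, 1.573]
contact_force: [-0.0, -0.4, -0.2]
opening: 0.997
```

Run:
```python
from h import *
import pickle
f=grab_frame("wrist");pickle.dump(f,open("wb.pkl","wb"));cv2.imwrite("pics/wb.png",cv2.resize(f["color"],(800,600),interpolation=cv2.INTER_CUBIC))
print(sense()["eef_pos"],sense()["tcp_rot"],sense()["clock"])
```

```text
[572.93639803 192.21125403 399.1159186 ] [-3.14029482e+00  1.06152855e-03  1.57159477e+00] 2.4167
```

View pics/wb.png

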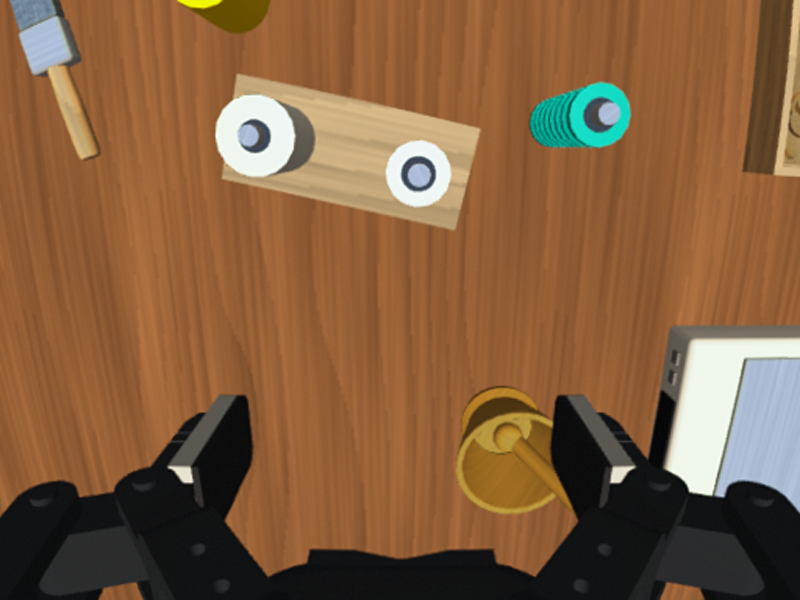

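Grooved roller at (419,174), smooth at (255,136), turquoise at (600,115), mortar bottom (505,460).

Run:
```python
from h import *
import pickle
f=pickle.load(open("wb.pkl","rb"));hsv=cv2.cvtColor(f["color"],cv2.COLOR_BGR2HSV)
m=((hsv[...,1]<45)&(hsv[...,2]>200)).astype(np.uint8)
n,l,st,c=cv2.connectedComponentsWithStats(m)
cs,_=cv2.findContours(m,cv2.RETR_EXTERNAL,cv2.CHAIN_APPROX_NONE)
for k in cs:
    if cv2.contourArea(k)>300:
        (u,v),r=cv2.minEnclosingCircle(k); print(round(u,1),round(v,1),round(r,1),np.round(onplane(f,u,v,140),1),np.round(onplane(f,u,v,114),1))
P=lambda u,v,z:np.round(onplane(f,u/1.5625,v/1.5625,z)[:2],1)
print("tip",P(419,174,156),"smooth tip",P(256,136,130)); print("mortar rim",P(507,462,100),P(500,418,10))
```

```text
475.7 265.3 59.8 [828.9  83.8 140. ] [849.2  69.3 114. ]
267.5 110.7 21.4 [583.4 253.5 140. ] [584.3 252.4 114. ]
162.3 86.6 26.6 [482.8 276.6 140. ] [475.7 277.3 114. ]
tip [583.5 253.6] smooth tip [481.5 276.4]
mortar rim [661.2  21.1] [672.1  12.2]
```

{"api": "drive_tool", "payload": {
  "targets": [0.061,0.0105,0,0,0,0,1,0.061,0.0105,0,0,0,0,1,0.061,0.0105,0,0,0,0,1,0.061,0.0105,0.04,0,0,0,1,0.061,0.0105,0.08,0,0,0,1,0.061,0.0105,0.12,0,0,0,1,0.061,0.0105,0.15,0,0,0,1,0.061,0.0105,0.15,0,0,0,1,0.061,0.0105,0.15,0,0,0,1]
}}

```text
clock: 3.17
eef_pos: [583.2, 251.2, 249.1]
tcp_rot: [-3.138, 0.002, 1.569]
contact_force: [0.7, 0.1, 1.6]
opening: 1.0
```

Run:
```python
from h import *
f=grab_frame("wrist");hsv=cv2.cvtColor(f["color"],cv2.COLOR_BGR2HSV)
m=((hsv[...,1]<45)&(hsv[...,2]>200)).astype(np.uint8)
cs,_=cv2.findContours(m,cv2.RETR_EXTERNAL,cv2.CHAIN_APPROX_NONE)
for k in cs:
    if cv2.contourArea(k)>300:
        (u,v),r=cv2.minEnclosingCircle(k); print(round(u,1),round(v,1),round(r,1),np.round(onplane(f,u,v,140),1),np.round(onplane(f,u,v,114),1))
s=sense();print(s["eef_pos"],s["tcp_rot"],s["qpos"])
```

```text
257.0 223.6 34.3 [583.3 254.1 140. ] [583.3 243.8 114. ]
256.5 189.9 31.4 [583.1 274.3 140. ] [583.  266.9 114. ]
92.2 173.3 41.6 [490.2 284.3 140. ] [476.7 278.3 114. ]
[584.39622744 252.10503997 251.15420792] [3.14109516e+00 8.07242573e-05 1.56923523e+00] [ 4.05032111e-01  4.21759482e-01  1.65581773e+00 -3.09907667e-04
  1.06359045e+00  4.06743668e-01]
```

{"api": "drive_tool", "payload": {
  "targets": [0.0015,0,0.035,0,0,0,1,0.0015,0,0.065,0,0,0,1,0.0015,0,0.087,0,0,0,1,0.0015,0,0.087,0,0,0,1,0.0015,0,0.087,0,0,0,0.2,0.0015,0,0.087,0,0,0,0.2,0.0015,0,0.087,0,0,0,0.2,0.0015,0,0.087,0,0,0,0.2,0.0015,0,0.087,0,0,0,0.2,0.0015,0,0.087,0,0,0,0.2,0.0015,0,0.087,0,0,0,0.2,0.0015,0,0.087,0,0,0,0.2],
  "force": 50
}}

```text
clock: 4.22
eef_pos: [584.6, 255.4, 165.3]
tcp_rot: [3.139, -0.001, 1.571]
contact_force: [-1.8, -0.5, 8.3]
opening: 0.459
```

{"api": "drive_tool", "payload": {
  "targets": [0,0,0,0,0,0,0,0,0,0,0,0,0,0,0,0,0,0,0,0,0,0,0,0,0,0,0,0]
}}

```text
clock: 4.55
eef_pos: [584.6, 255.4, 165.4]
tcp_rot: [3.139, -0.001, 1.571]
contact_force: [-2.1, 0.2, 9.2]
opening: 0.457
```

{"api": "drive_tool", "payload": {
  "targets": [0,0,-0.015,0,0,0,0,0,0,-0.035,0,0,0,0,0,0,-0.065,0,0,0,0,0,0,-0.1,0,0,0,0,-0.03,-0.013,-0.1,0,0,0,0,-0.065,-0.028,-0.1,0,0,0,0,-0.1,-0.043,-0.1,0,0,0,0,-0.135,-0.059,-0.1,0,0,0,0,-0.17,-0.074,-0.1,0,0,0,0,-0.195,-0.085,-0.1,0,0,0,0,-0.195,-0.085,-0.1,0,0,0,0,-0.195,-0.085,-0.1,0,0,0,0]
}}

```text
clock: 5.55
eef_pos: [498.4, 58.8, 263.9]
tcp_rot: [3.14, -0.0, 1.568]
contact_force: [-0.2, 0.7, -2.3]
opening: 0.461
```

{"api": "drive_tool", "payload": {
  "targets": [0,0,0,0,0,0,0,0,0,0,0,0,0,0,0,0,0,0,0,0,0,0,0,0,0,0,0,0]
}}

```text
clock: 5.88
eef_pos: [499.0, 60.7, 262.8]
tcp_rot: [3.142, -0.0, 1.572]
contact_force: [0.7, 0.3, -3.3]
opening: 0.455
```

Run:
```python
from h import *
f=grab_frame("scene");s=sense();print(s["eef_pos"],s["tcp_rot"],s["contact_force"],s["qpos"])
u,v=proj(f,[500,60,180]);u=int(u);v=int(v);print(u,v)
cv2.imwrite("pics/lift.png",cv2.resize(f["color"][max(v-75,0):v+75,u-100:u+100],(800,600),interpolation=cv2.INTER_CUBIC))
```

```text
[498.91929512  60.59146854 262.76970981] [-3.14145179e+00 -2.73956964e-05  1.57193974e+00] [ 0.11704947  0.39087514 -2.70310131] [1.17845582e-01 2.10359437e-01 1.93229935e+00 5.18581219e-05
 9.99070577e-01 1.16674100e-01]
267 182
```

View pics/lift.png

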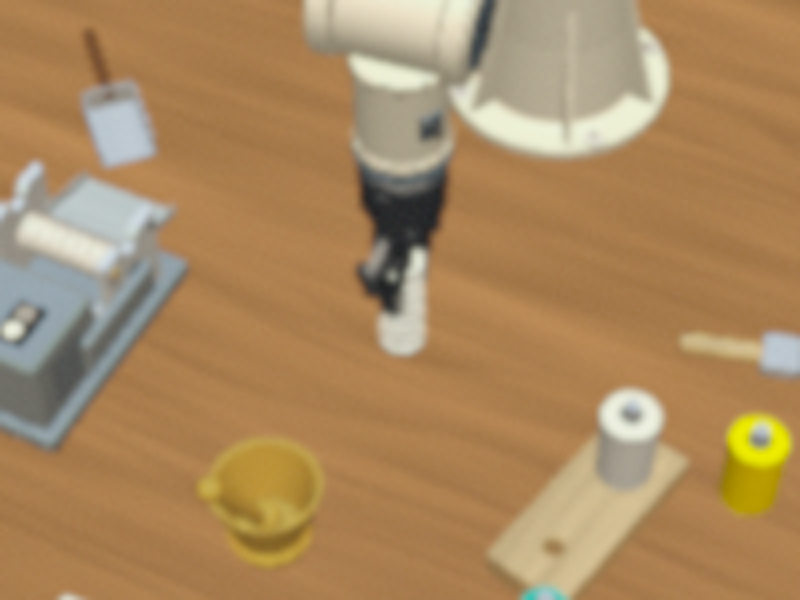

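{"api": "drive_tool", "payload": {
  "targets": [-0.008,0,0.02,0,0.08,0,0,-0.015,0,0.045,0,0.16,0,0,-0.022,0,0.07,0,0.24,0,0,-0.03,0,0.095,0,0.3,0,0,-0.035,0,0.107,0,0.3,0,0,-0.035,0,0.112,0,0.3,0,0,-0.035,0,0.112,0,0.3,0,0,-0.035,0,0.112,0,0.3,0,0],
  "force": 30
}}

```text
clock: 6.6
eef_pos: [499.3, 25.5, 151.6]
tcp_rot: [3.141, -0.299, 1.572]
contact_force: [-0.1, 0.3, -2.5]
opening: 0.459
```

{"api": "drive_tool", "payload": {
  "targets": [0,0,0,0,0,0,0,0,0,0,0,0,0,0]
}}

```text
clock: 6.77
eef_pos: [499.5, 25.6, 152.2]
tcp_rot: [3.139, -0.299, 1.573]
contact_force: [-1.2, -1.3, -3.2]
opening: 0.458
```

{"api": "drive_tool", "payload": {
  "targets": [-0.001,0,0.004,0,0,0,0,-0.003,0,0.008,0,0,0,0,-0.008,0,0.008,0,0,0,0,-0.013,0,0.008,0,0,0,0,-0.019,0,0.0085,0,0,0,0,-0.025,0,0.009,0,0,0,0,-0.025,0,0.009,0,0,0,0]
}}

```text
clock: 7.35
eef_pos: [499.0, 3.4, 135.5]
tcp_rot: [3.141, -0.3, 1.571]
contact_force: [-2.4, -0.7, 7.5]
opening: 0.453
```

```bash
cat > look.py <<'E'
from h import *
import sys
s=sense();e=s["eef_pos"];print(e,s["tcp_rot"],s["contact_force"],s["wrist_torque"])
o=[]
for n in ("scene","top"):
    f=grab_frame(n);p=np.array([e[0],e[1],60 if len(sys.argv)<3 else float(sys.argv[2])]);u,v=proj(f,p).astype(int)
    o.append(cv2.resize(f["color"][max(v-45,0):max(v-45,0)+90,u-30:u+30],(400,600),interpolation=cv2.INTER_CUBIC)); print(n,u,v)
cv2.imwrite("pics/"+sys.argv[1]+".png",np.hstack(o))
E
python3 look.py a
```

```text
[498.97204594   3.39832855 135.51227785] [ 3.14085094 -0.30047685  1.57089054] [-2.40141423 -0.72017633  7.47702281] [0.34762845 0.42422825 0.12046369]
scene 254 197
top 253 177
```

View pics/a.png

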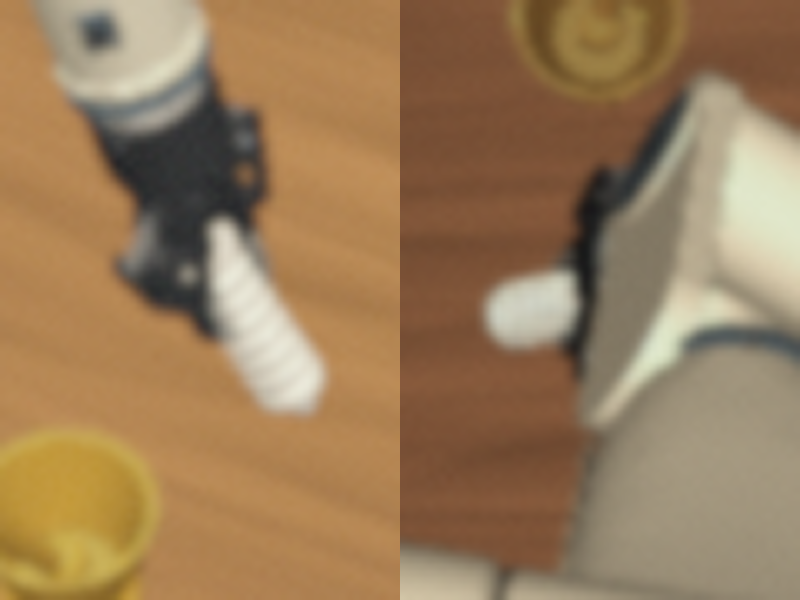

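{"api": "drive_tool", "payload": {
  "targets": [-0.008,0,0.002,0,0,0,0,-0.016,0,0.004,0,0,0,0,-0.022,0,0.0075,0,-0.05,0,0,-0.027,0,0.0115,0,-0.1,0,0,-0.032,0,0.015,0,-0.15,0,0,-0.036,0,0.0185,0,-0.2,0,0,-0.036,0,0.0185,0,-0.2,0,0]
}}

```text
clock: 8.03
eef_pos: [499.2, -24.9, 106.8]
tcp_rot: [3.14, -0.097, 1.572]
contact_force: [0.0, -1.7, 2.7]
opening: 0.457
```

{"api": "drive_tool", "payload": {
  "targets": [-0.003,0,0.005,0,-0.05,0,0,-0.006,0,0.0105,0,-0.1,0,0,-0.01,0,0.0165,0,-0.1,0,0,-0.0145,0,0.023,0,-0.1,0,0,-0.0165,0,0.026,0,-0.1,0,0,-0.018,0,0.029,0,-0.1,0,0,-0.018,0,0.029,0,-0.1,0,0]
}}

```text
clock: 8.62
eef_pos: [498.5, -40.7, 75.3]
tcp_rot: [-3.141, -0.001, 1.57]
contact_force: [0.5, 1.6, 1.0]
opening: 0.458
```

```bash
python3 look.py b 30
```

```text
[498.49900664 -40.70960414  75.27032017] [-3.14081232e+00 -1.09592327e-03  1.56959275e+00] [0.51635546 1.63067007 1.01894978] [ 0.38257705 -0.21113075 -0.08956587]
scene 244 197
top 264 178
```

View pics/b.png

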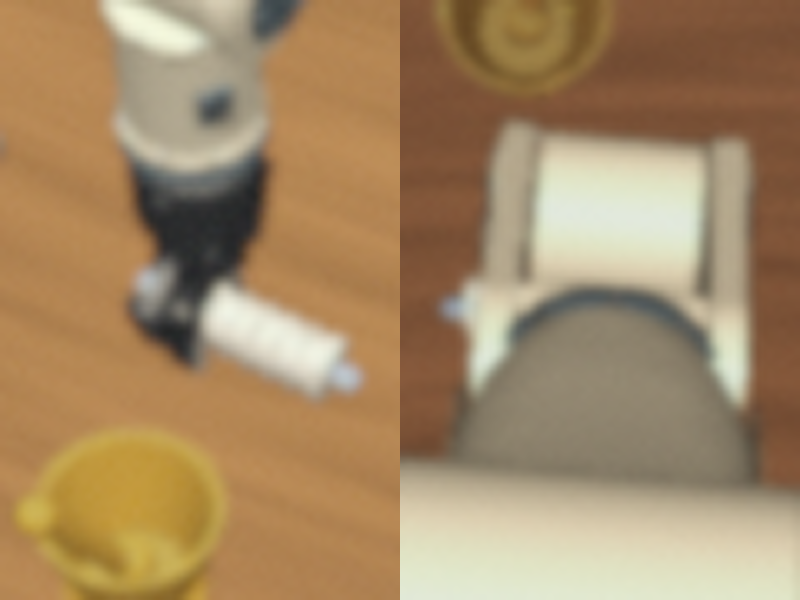

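{"api": "drive_tool", "payload": {
  "targets": [0,0,0,0,0,0,0,0,0,0,0,0,0,0,0,0,0,0,0,0,0,0,0,-0.01,0,0,0,0,0,0,-0.025,0,0,0,0,0,0,-0.05,0,0,0,0,0,0,-0.08,0,0,0,0,0,0,-0.11,0,0,0,0,0,0,-0.14,0,0,0,0,0,0,-0.17,0,0,0,0,0,0,-0.19,0,0,0,0,0,0,-0.19,0,0,0,0],
  "force": 90
}}

```text
clock: 9.72
eef_pos: [500.2, -40.4, 270.7]
tcp_rot: [3.135, 0.001, 1.571]
contact_force: [1.5, 0.2, -2.3]
opening: 0.447
```

{"api": "drive_tool", "payload": {
  "targets": [0,0,0,0,0,0,0,0,0,0,0,0,0,0]
}}

```text
clock: 9.88
eef_pos: [497.8, -40.2, 265.2]
tcp_rot: [-3.14, -0.0, 1.571]
contact_force: [0.2, 0.8, -2.8]
opening: 0.445
```

Run:
```python
from h import *
import pickle
s=sense();e=s["eef_pos"];print(e,s["tcp_rot"],s["contact_force"],s["wrist_torque"])
f=grab_frame("scene");w=grab_frame("wrist");pickle.dump((f,w),open("held.pkl","wb"))
u,v=proj(f,[e[0],e[1]+29,e[2]-50]).astype(int);print(u,v)
a=cv2.resize(f["color"][v-30:v+30,u-30:u+30],(400,400),interpolation=cv2.INTER_CUBIC)
b=cv2.resize(w["color"],(400,300));b=np.vstack([b,np.zeros((100,400,3),np.uint8)])
cv2.imwrite("pics/held.png",np.hstack([a,b]))
```

```text
[497.81162804 -40.17922166 265.19171982] [-3.14013392e+00 -2.67639241e-05  1.57100988e+00] [ 0.19533693  0.76672996 -2.84182693] [-0.09261218  0.07747131  0.00826841]
249 169
```

View pics/held.png

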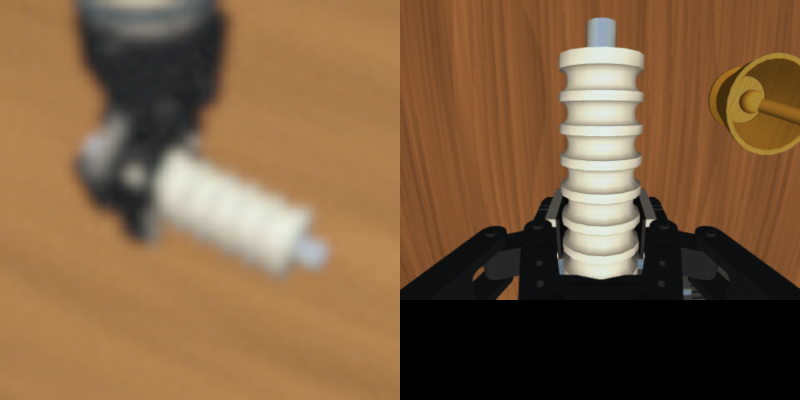

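Run:
```python
from h import *
import pickle
f,w=pickle.load(open("held.pkl","rb"));e=np.array([497.8,-40.2,265.2])
for a in (-10,-5,0,5,10):  # positive: +y end higher
    t=np.radians(a);d=np.array([0,np.cos(t),np.sin(t)]);c=e+[0,29,-50]
    p,q=proj(f,c+50*d),proj(f,c-50*d); r=p-q
    print(a,"scene slope",round(r[1]/r[0],3),"wrist tip",np.round(proj(w,e+[0,0,-50]+100*d+[0,0,7*np.cos(t)]),1),"rim",np.round(proj(w,e+[0,0,-50]+84*d+[0,0,20]),1))
c=w["color"];print(c[10:75,257].astype(int).sum(1).tolist()); print(c[62,190:325].astype(int).sum(1).tolist()); print(c[30,235:280].astype(int).sum(1).tolist())
```

```text
-10 scene slope 0.505 wrist tip [257.3  27.2] rim [257.3  68.6]
-5 scene slope 0.441 wrist tip [257.3  18.5] rim [257.3  63.5]
0 scene slope 0.378 wrist tip [257.4  11. ] rim [257.4  59.8]
5 scene slope 0.314 wrist tip [257.4   5.1] rim [257.4  58.2]
10 scene slope 0.249 wrist tip [257.5   1.2] rim [257.5  59.1]
[284, 281, 284, 281, 283, 279, 278, 272, 271, 270, 268, 283, 405, 493, 511, 508, 511, 507, 512, 509, 510, 509, 509, 506, 508, 507, 509, 511, 510, 509, 509, 510, 509, 508, 507, 509, 506, 509, 510, 509, 511, 507, 511, 511, 512, 511, 510, 510, 507, 553, 649, 693, 692, 690, 690, 692, 690, 691, 690, 691, 690, 690, 690, 689, 689]
[254, 264, 275, 286, 290, 288, 285, 273, 273, 276, 277, 280, 281, 277, 275, 275, 274, 267, 259, 259, 261, 257, 258, 270, 288, 299, 297, 314, 349, 354, 367, 414, 450, 454, 470, 511, 538, 543, 568, 616, 642, 647, 652, 655, 660, 664, 665, 670, 673, 673, 673, 674, 676, 676, 679, 679, 680, 682, 683, 684, 686, 684, 685, 689, 689, 688, 692, 692, 693, 693, 693, 693, 693, 695, 696, 695, 694, 692, 691, 692, 691, 691, 688, 689, 687, 686, 686, 685, 684, 682, 682, 678, 677, 677, 675, 673, 652, 625, 616, 570, 513, 461, 408, 347, 302, 282, 270, 266, 264, 260, 261, 254, 246, 242, 241, 240, 247, 253, 251, 239, 237, 237, 241, 253, 263, 256, 250, 267, 285, 287, 285, 281, 274, 273, 273]
[257, 259, 254, 244, 264, 324, 369, 391, 414, 436, 457, 478, 489, 495, 503, 514, 525, 518, 514, 505, 505, 504, 510, 507, 510, 505, 507, 501, 501, 504, 506, 505, 504, 502, 495, 479, 473, 462, 454, 443, 398, 321, 271, 273, 268]
```

Run:
```python
from h import *
import pickle
from scipy.optimize import least_squares
f,w=pickle.load(open("held.pkl","rb"));e=np.array([497.8,-40.2,265.2])
def pts(a,L,d):
    D=np.array([0,np.cos(a),np.sin(a)]);n=np.array([0,-np.sin(a),np.cos(a)]);P=e+[0,0,-d]
    T=np.array(w["world_from_camera"]);tip=P+L*D
    return proj(w,tip+7*n)[1],proj(w,P+(L-16)*D+20*n)[1],14*intr(w)/(T[:3,:3].T@(tip-T[:3,3]))[2]
for d in (46,50,54,58):
    s=least_squares(lambda p:np.array(pts(p[0]/57.3,p[1],d))[:2]-[22.3,59.3],[-5,98]).x
    print(d,np.round(s,1),np.round(pts(s[0]/57.3,s[1],d),1))
h,m=22.3,59.3
# scene-based absolute points on plane x=e.x
for u,v in((325,250),(92,143)):
    o,r=ray(f,219+u*.15-.4,139+v*.15-.4);print("scene",np.round(o+r*(e[0]-o[0])/r[0],1))
```

```text
46 [-8.7 99. ] [22.3 59.3 39.5]
50 [-7.9 99.4] [22.3 59.3 38.7]
54 [-7.  99.8] [22.3 59.3 38. ]
58 [ -6.1 100.2] [22.3 59.3 37.3]
scene [497.8  59.1 213.3]
scene [497.8 -81.3 229.1]
```

{"api": "drive_tool", "payload": {
  "targets": [-0.02,0.0,0,0,0.03,0,0,-0.05,0.002,0,0,0.06,0,0,-0.08,0.003,0,0,0.09,0,0,-0.115,0.005,0,0,0.12,0,0,-0.15,0.006,0,0,0.12,0,0,-0.185,0.008,0,0,0.12,0,0,-0.22,0.01,0,0,0.12,0,0,-0.25,0.01,0,0,0.12,0,0,-0.275,0.01,0,0,0.12,0,0,-0.29,0.01,0,0,0.12,0,0,-0.294,0.01,0,0,0.12,0,0,-0.294,0.01,0,0,0.12,0,0]
}}

```text
clock: 10.98
eef_pos: [508.3, -334.6, 264.7]
tcp_rot: [-3.14, -0.121, 1.569]
contact_force: [0.6, 0.3, -2.3]
opening: 0.446
```

{"api": "drive_tool", "payload": {
  "targets": [0,0,0,0,0,0,0,0,0,0,0,0,0,0,0,0,0,0,0,0,0]
}}

```text
clock: 11.23
eef_pos: [508.8, -333.0, 265.9]
tcp_rot: [-3.141, -0.12, 1.572]
contact_force: [-0.0, 0.3, -1.8]
opening: 0.445
```

Run:
```python
from h import *
import pickle
s=sense();e=s["eef_pos"];print(e,s["tcp_rot"],s["contact_force"])
f=grab_frame("scene");w=grab_frame("wrist");pickle.dump((f,w,e),open("held2.pkl","wb"))
u,v=proj(f,[e[0],e[1]+29,e[2]-50]).astype(int);print(u,v)
a=cv2.resize(f["color"][v-25:v+35,u-30:u+30],(400,400),interpolation=cv2.INTER_CUBIC)
b=cv2.resize(w["color"],(400,300));b=np.vstack([b,np.zeros((100,400,3),np.uint8)])
cv2.imwrite("pics/held2.png",np.hstack([a,b]))
c=w["color"];print(c[0:75,257].astype(int).sum(1).tolist())
```

```text
[ 508.78907743 -332.96586054  265.89345808] [-3.1412733  -0.12048088  1.57201381] [-0.04631676  0.25766052 -1.79415685]
179 144
[242, 242, 238, 240, 241, 241, 241, 237, 235, 241, 239, 239, 238, 241, 240, 241, 237, 240, 239, 238, 235, 244, 365, 451, 467, 465, 464, 464, 464, 465, 467, 464, 462, 467, 467, 466, 466, 464, 466, 465, 468, 465, 466, 466, 469, 466, 467, 467, 466, 468, 466, 467, 467, 467, 464, 465, 467, 466, 464, 508, 605, 656, 654, 657, 656, 655, 656, 657, 655, 656, 655, 655, 654, 651, 654]
```

View pics/held2.png

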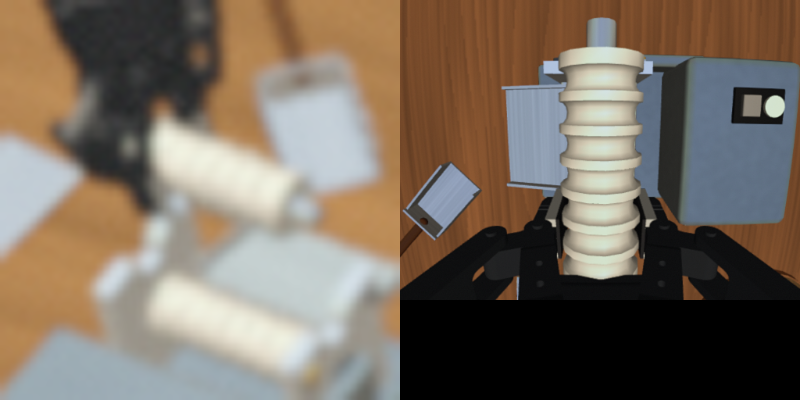

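{"api": "drive_tool", "payload": {
  "targets": [-0.0024,0,0.02,0,0,0,0,-0.0048,0,0.04,0,0,0,0,-0.0072,0,0.06,0,0,0,0,-0.0086,0,0.072,0,0,0,0,-0.0092,0,0.077,0,0,0,0,-0.0098,0,0.082,0,0,0,0,-0.0098,0,0.082,0,0,0,0,-0.0098,0,0.082,0,0,0,0]
}}

```text
clock: 12.0
eef_pos: [509.1, -334.4, 184.0]
tcp_rot: [3.141, -0.12, 1.571]
contact_force: [-0.5, -0.1, -1.7]
opening: 0.448
```

Run:
```python
from h import *
s=sense();e=s["eef_pos"];print(e,s["tcp_rot"],s["contact_force"])
f=grab_frame("scene");w=grab_frame("wrist")
u,v=proj(f,[507,-300,110]).astype(int)
a=cv2.resize(f["color"][v-30:v+30,u-30:u+30],(400,400),interpolation=cv2.INTER_CUBIC)
b=cv2.resize(w["color"][0:200,156:356],(400,400),interpolation=cv2.INTER_CUBIC)
cv2.imwrite("pics/low.png",np.hstack([a,b]))
```

```text
[ 509.07351682 -334.35847813  184.0131021 ] [ 3.14086641 -0.11956842  1.57089444] [-0.49384663 -0.13794599 -1.70928454]
```

View pics/low.png

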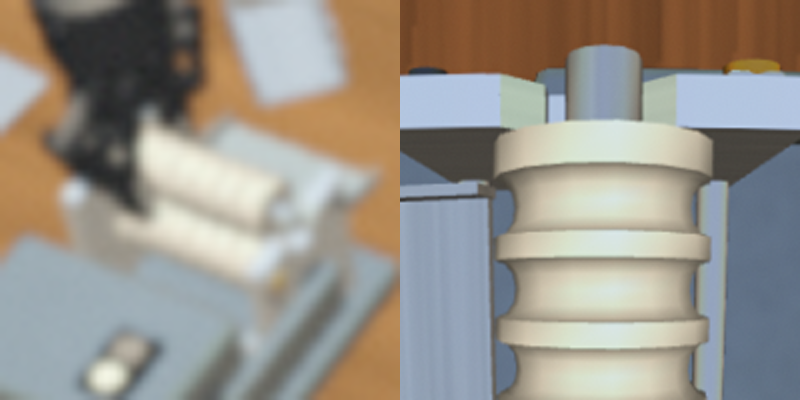

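Journal (col 604) is right of the notch centre (~588–594), about 3 mm too far +x. Computing.

Run:
```python
from h import *
w=grab_frame("wrist")
P=lambda u,v,z:np.round(onplane(w,156+(u-400)/2-.25,v/2-.25,z)[:2],1)
for zc in (128,132,136): print(zc,"journal",P(568,80,zc),P(640,80,zc),"tip",P(604,48,zc+7),"rim",P(604,123,zc+20))
print("mouth",P(500,100,129),P(677,100,129),"cheek in",P(450,130,129),"out",P(450,75,129),P(750,130,129))
print("floor",P(547,97,113),P(642,97,113))
print(sense()["eef_pos"])
```

```text
128 journal [ 502.8 -231.7] [ 516.7 -231.7] tip [ 509.7 -227.9] rim [ 509.6 -244.3]
132 journal [ 503.  -232.8] [ 516.5 -232.8] tip [ 509.7 -229.2] rim [ 509.6 -245.2]
136 journal [ 503.1 -234. ] [ 516.3 -233.9] tip [ 509.7 -230.5] rim [ 509.6 -246. ]
mouth [ 489.7 -235.7] [ 523.8 -235.7] cheek in [ 479.8 -241.2] out [ 480.  -230.8] [ 538.2 -241.2]
floor [ 497.5 -231.1] [ 518.  -231.1]
[ 509.13380254 -334.48201697  184.31266443]
```

{"api": "drive_tool", "payload": {
  "targets": [0,-0.0028,0,0,0,0,0,0,-0.0028,0,0,0,0,0,-0.0003,-0.0028,0.003,0,0,0,0,-0.0006,-0.0028,0.005,0,0,0,0,-0.0006,-0.0028,0.005,0,0,0,0]
}}

```text
clock: 12.57
eef_pos: [505.6, -334.0, 177.8]
tcp_rot: [-3.141, -0.12, 1.571]
contact_force: [-0.4, 0.8, -3.4]
opening: 0.448
```

{"api": "drive_tool", "payload": {
  "targets": [-0.0002,0,0.002,0,0,0,0,-0.0004,0,0.003,0,0,0,0,-0.0004,0,0.003,0,0,0,0]
}}

```text
clock: 12.82
eef_pos: [505.8, -334.1, 174.9]
tcp_rot: [-3.141, -0.12, 1.571]
contact_force: [0.7, 0.1, -2.4]
opening: 0.452
```

{"api": "drive_tool", "payload": {
  "targets": [-0.0002,0,0.0015,0,0,0,0,-0.0002,0,0.0015,0,0,0,0]
}}

```text
clock: 12.98
eef_pos: [505.8, -334.2, 173.5]
tcp_rot: [-3.141, -0.12, 1.571]
contact_force: [-0.1, 0.1, -2.5]
opening: 0.451
```

{"api": "drive_tool", "payload": {
  "targets": [-0.0002,0,0.0015,0,0,0,0,-0.0002,0,0.0015,0,0,0,0]
}}

```text
clock: 13.15
eef_pos: [505.8, -334.2, 172.0]
tcp_rot: [-3.141, -0.12, 1.571]
contact_force: [-0.5, 0.3, -2.1]
opening: 0.447
```

{"api": "drive_tool", "payload": {
  "targets": [-0.0002,0,0.0015,0,0,0,0,-0.0002,0,0.0015,0,0,0,0]
}}

```text
clock: 13.32
eef_pos: [505.8, -334.2, 170.5]
tcp_rot: [-3.141, -0.12, 1.571]
contact_force: [-0.5, 1.1, -2.7]
opening: 0.442
```

No contact yet; continue in small steps.

{"api": "drive_tool", "payload": {
  "targets": [-0.0002,0,0.0015,0,0,0,0,-0.0002,0,0.0015,0,0,0,0]
}}

```text
clock: 13.48
eef_pos: [505.8, -334.3, 169.0]
tcp_rot: [-3.141, -0.12, 1.571]
contact_force: [-0.8, 0.1, -2.5]
opening: 0.447
```

{"api": "drive_tool", "payload": {
  "targets": [-0.0002,0,0.0015,0,0,0,0,-0.0002,0,0.0015,0,0,0,0]
}}

```text
clock: 13.65
eef_pos: [505.9, -334.3, 167.5]
tcp_rot: [-3.142, -0.12, 1.571]
contact_force: [0.4, -0.3, -1.5]
opening: 0.446
```

Run:
```python
from h import *
s=sense();e=s["eef_pos"];print(e,s["contact_force"],s["wrist_torque"])
w=grab_frame("wrist");c=w["color"].astype(int).sum(2)
print(c[0:75,252].tolist()); 
for r in (35,40,45,50): print(r,c[r,190:325].tolist())
cv2.imwrite("pics/low2.png",cv2.resize(w["color"][0:150,156:356],(800,600),interpolation=cv2.INTER_CUBIC))
```

```text
[ 505.88616332 -334.30157793  167.53401095] [ 0.36946597 -0.34870727 -1.48463085] [-0.15117321 -0.04751302 -0.00269981]
[223, 221, 221, 224, 220, 223, 222, 222, 224, 222, 224, 221, 220, 222, 217, 220, 225, 220, 221, 220, 219, 220, 315, 443, 472, 472, 469, 471, 470, 470, 472, 469, 471, 474, 473, 474, 472, 472, 475, 473, 473, 476, 472, 476, 474, 476, 475, 473, 474, 476, 478, 476, 474, 477, 476, 476, 477, 476, 476, 511, 599, 643, 646, 643, 642, 647, 644, 646, 647, 648, 650, 647, 646, 647, 647]
35 [583, 585, 584, 584, 585, 583, 584, 583, 583, 587, 585, 583, 583, 586, 585, 585, 586, 586, 566, 545, 536, 537, 536, 535, 537, 540, 538, 540, 540, 538, 541, 540, 543, 541, 541, 541, 537, 534, 533, 534, 529, 534, 534, 481, 344, 307, 350, 351, 290, 234, 303, 342, 366, 380, 404, 422, 435, 443, 452, 458, 472, 476, 474, 469, 461, 456, 458, 461, 462, 462, 458, 459, 456, 456, 455, 455, 455, 457, 453, 443, 433, 423, 415, 404, 388, 346, 283, 301, 347, 350, 350, 348, 300, 281, 447, 519, 525, 520, 524, 524, 525, 529, 528, 527, 533, 533, 533, 532, 528, 532, 531, 530, 530, 528, 525, 530, 527, 527, 527, 548, 
[... 1411 characters left out ...]
, 584, 584, 581, 581]
50 [582, 583, 586, 584, 583, 583, 586, 585, 585, 585, 583, 585, 584, 585, 585, 585, 587, 588, 576, 539, 531, 533, 531, 530, 532, 530, 528, 531, 529, 525, 531, 529, 529, 529, 530, 530, 528, 528, 529, 525, 527, 526, 527, 459, 318, 439, 576, 575, 420, 259, 316, 361, 382, 399, 413, 425, 437, 451, 457, 465, 472, 477, 478, 469, 462, 459, 461, 463, 461, 459, 459, 457, 456, 451, 450, 450, 452, 449, 445, 438, 425, 414, 398, 379, 362, 316, 279, 425, 571, 578, 578, 572, 453, 304, 442, 518, 518, 516, 518, 518, 517, 519, 516, 520, 518, 522, 520, 519, 521, 519, 520, 522, 521, 521, 524, 524, 522, 523, 524, 547, 582, 582, 582, 581, 583, 583, 583, 582, 582, 582, 581, 584, 583, 582, 581]
```

View pics/low2.png

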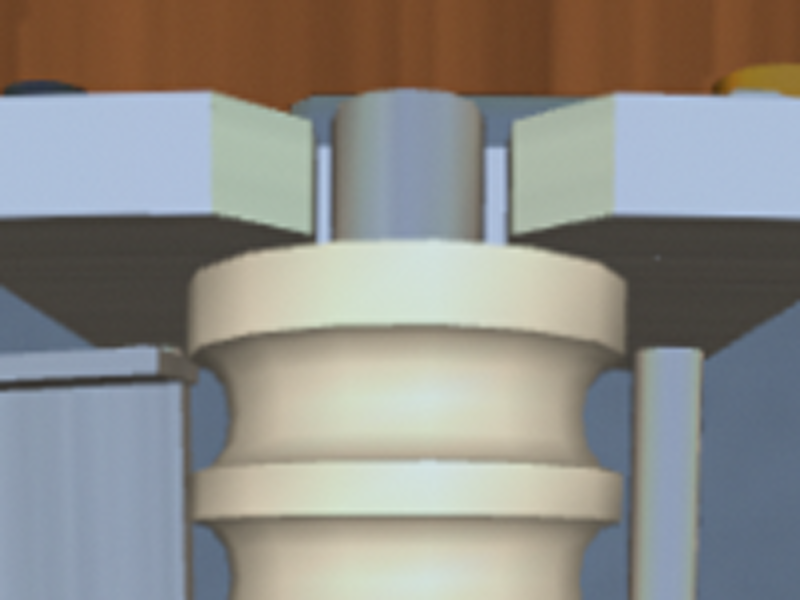

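The journal is centred in the notch (col 408 vs floor gap 314–510). That's my 12th and last picture; force feedback from here.

{"api": "drive_tool", "payload": {
  "targets": [-0.0001,0,0.001,0,0,0,0,-0.0001,0,0.001,0,0,0,0]
}}

```text
clock: 13.87
eef_pos: [506.0, -334.4, 166.8]
tcp_rot: [3.141, -0.12, 1.571]
contact_force: [-0.5, -0.1, -1.5]
opening: 0.447
```

{"api": "drive_tool", "payload": {
  "targets": [-0.0001,0,0.001,0,0,0,0,-0.0001,0,0.001,0,0,0,0]
}}

```text
clock: 14.03
eef_pos: [506.0, -334.4, 166.5]
tcp_rot: [3.141, -0.12, 1.571]
contact_force: [-1.9, 0.5, 5.2]
opening: 0.449
```

{"api": "drive_tool", "payload": {
  "targets": [-0.0001,0,0.001,0,0,0,0,-0.0001,0,0.001,0,0,0,0]
}}

```text
clock: 14.2
eef_pos: [506.0, -334.4, 166.3]
tcp_rot: [3.141, -0.12, 1.571]
contact_force: [-4.8, 1.8, 13.9]
opening: 0.452
```

{"api": "drive_tool", "payload": {
  "targets": [0,0,0,0,0,0,0,0,0,0,0,0,0,0,0,0,0,0,0,0,0],
  "force": 25
}}

```text
clock: 14.45
eef_pos: [506.0, -334.4, 166.3]
tcp_rot: [3.141, -0.12, 1.571]
contact_force: [-4.3, 1.6, 14.2]
opening: 0.445
```

{"api": "drive_tool", "payload": {
  "targets": [-0.0001,0,0.001,0,0,0,0,-0.0001,0,0.001,0,0,0,0]
}}

```text
clock: 14.62
eef_pos: [506.0, -334.4, 166.2]
tcp_rot: [3.141, -0.12, 1.571]
contact_force: [-7.5, 2.8, 22.5]
opening: 0.449
```

Run:
```python
from h import *
s=sense();e=s["eef_pos"];print(e,s["contact_force"],s["wrist_torque"],s["opening"])
```

```text
[ 506.04832532 -334.43453518  166.20301212] [-7.46641183  2.80560227 22.53459981] [0.91116024 1.08897134 0.1820961 ] 0.44900248931941933
```

{"api": "drive_tool", "payload": {
  "targets": [0.0003,0,-0.0022,0,0,0,0,0.0003,0,-0.0022,0,0,0,0],
  "force": 20
}}

```text
clock: 14.78
eef_pos: [506.1, -334.4, 166.7]
tcp_rot: [3.141, -0.119, 1.571]
contact_force: [-0.6, -1.3, 0.1]
opening: 0.45
```

{"api": "drive_tool", "payload": {
  "targets": [0,0,0,0,0,0,0.5,0,0,0,0,0,0,0.55,0,0,0,0,0,0,0.65,0,0,0,0,0,0,0.8,0,0,0,0,0,0,0.9,0,0,0,0,0,0,0.9,0,0,0,0,0,0,0.9,0,0,0,0,0,0,0.9]
}}

```text
clock: 15.45
eef_pos: [505.9, -334.2, 165.9]
tcp_rot: [-3.142, -0.12, 1.571]
contact_force: [0.4, -0.8, -0.9]
opening: 0.902
```

Run:
```python
from h import *
s=sense();e=s["eef_pos"];print(e,s["contact_force"],s["wrist_torque"],s["opening"])
f=grab_frame("wrist");c=f["color"].astype(int).sum(2)
print(c[10:75,252].tolist()); print(c[45,205:315].tolist())
```

```text
[ 505.92208037 -334.22213694  165.88469319] [ 0.35706947 -0.79982279 -0.89899644] [-0.07863322 -0.01988097  0.02413242] 0.9021626132566742
[214, 214, 213, 209, 208, 213, 213, 212, 208, 212, 208, 258, 403, 455, 456, 453, 454, 456, 453, 457, 456, 457, 455, 456, 457, 455, 458, 456, 457, 455, 459, 460, 458, 459, 458, 457, 459, 459, 460, 460, 460, 460, 460, 457, 461, 457, 459, 460, 459, 459, 535, 622, 626, 627, 624, 624, 624, 626, 627, 628, 631, 628, 628, 627, 627]
[566, 567, 555, 523, 507, 508, 509, 506, 507, 509, 507, 507, 505, 509, 507, 509, 510, 514, 512, 510, 510, 516, 513, 517, 517, 516, 520, 516, 417, 309, 469, 558, 555, 435, 264, 293, 333, 357, 378, 391, 407, 417, 427, 437, 440, 450, 458, 457, 454, 448, 442, 441, 442, 447, 443, 445, 444, 439, 440, 439, 437, 435, 437, 440, 428, 418, 411, 400, 385, 368, 342, 288, 302, 456, 554, 561, 557, 447, 261, 401, 507, 510, 509, 509, 503, 504, 507, 508, 501, 498, 501, 503, 500, 501, 501, 500, 500, 499, 499, 495, 498, 498, 498, 497, 508, 540, 563, 562, 562, 565]
```

{"api": "drive_tool", "payload": {
  "targets": [0,0,-0.015,0,0,0,0.9,0,0,-0.04,0,0,0,0.9,0,0,-0.075,0,0,0,0.9,0,0,-0.11,0,0,0,0.9,0.02,0,-0.15,0,-0.06,0,0.9,0.04,0,-0.19,0,-0.12,0,0.9,0.06,0,-0.23,0,-0.12,0,0.9,0.06,0,-0.23,0,-0.12,0,0.9,0.06,0,-0.23,0,-0.12,0,0.9,0.06,0,-0.23,0,-0.12,0,0.9]
}}

```text
clock: 16.33
eef_pos: [505.9, -302.1, 401.4]
tcp_rot: [3.141, 0.0, 1.571]
contact_force: [0.3, 0.1, -0.2]
opening: 0.898
```

Run:
```python
from h import *
s=sense();e=s["eef_pos"];print(e,s["contact_force"],s["clock"])
f=grab_frame("wrist");cv2.imwrite("pics/final.png",f["color"]);hsv=cv2.cvtColor(f["color"],cv2.COLOR_BGR2HSV)
# cream roller mask near the seat
u,v=proj(f,[507,-299.5,140]).astype(int)
m=((hsv[...,0]>12)&(hsv[...,0]<40)&(hsv[...,1]>12)&(hsv[...,1]<70)&(hsv[...,2]>150)).astype(np.uint8)
k=np.zeros_like(m);k[v-90:v+90,u-35:u+35]=1;m*=k
m=cv2.morphologyEx(m,cv2.MORPH_CLOSE,np.ones((9,9),np.uint8))
cs,_=cv2.findContours(m,cv2.RETR_EXTERNAL,cv2.CHAIN_APPROX_NONE);c=max(cs,key=cv2.contourArea)
x,y,w,h=cv2.boundingRect(c);print("px",x,y,w,h,cv2.minAreaRect(c))
for r in (y+3,y+h//4,y+h//2,y+3*h//4,y+h-4):
    cc=np.where(m[r])[0];p,q=onplane(f,cc[0],r,120),onplane(f,cc[-1]+1,r,120);print(r,np.round((p+q)/2,1),round(q[0]-p[0],1))
for vv in(y,y+h): print("end",np.round(onplane(f,x+w/2,vv,140),1))
# scene: smooth roller, and roller ends
t=grab_frame("top");g=cv2.cvtColor(t["color"],cv2.COLOR_BGR2HSV)
m=((g[...,1]<45)&(g[...,2]>200)).astype(np.uint8)
u,v=proj(t,[476,277,114]).astype(int);sub=m[v-12:v+13,u-12:u+13];yy,xx=np.nonzero(sub);print("smooth now",np.round(onplane(t,u-12+xx.mean(),v-12+yy.mean(),114),1))
import pickle;t0=pickle.load(open("top.pkl","rb"));g0=cv2.cvtColor(t0["color"],cv2.COLOR_BGR2HSV);m0=((g0[...,1]<45)&(g0[...,2]>200)).astype(np.uint8)
yy,xx=np.nonzero(m0[v-12:v+13,u-12:u+13]);print("smooth before",np.round(onplane(t0,u-12+xx.mean(),v-12+yy.mean(),114),1))
```

```text
[ 505.86253839 -302.063388    401.42059668] [ 0.32711514  0.12515167 -0.17681131] 16.3333
px 239 102 52 127 ((264.5, 165.0), (51.0, 126.0), 0.0)
105 [ 512.5 -237.2  120. ] 1.0
133 [ 515.2 -265.8  120. ] 54.4
165 [ 516. -300.  120.] 52.6
197 [ 515.8 -335.9  120. ] 53.0
225 [ 507.  -369.1  120. ] 31.7
end [ 514.5 -233.9  140. ]
end [ 515.5 -365.7  140. ]
smooth now [474.6 278.6 114. ]
smooth before [475.3 278.6 114. ]
```

Run:
```python
from h import *
f=grab_frame("wrist");c=f["color"].astype(int);d=c[...,2]-c[...,0] # R-B: cream >0, grey<0
L=c.sum(2)
for r in range(104,222,2):
    ok=(L[r]>420)&(d[r]>3)&(d[r]<90); ok[:215]=0;ok[300:]=0
    i=np.where(ok)[0]
    # run containing centre
    if not ok[254]: print(r,"-",L[r,254],d[r,254]);continue
    a=254
    while ok[a-1]:a-=1
    b=254
    while ok[b+1]:b+=1
    p,q=onplane(f,a-.5,r,120),onplane(f,b+.5,r,120); print(r,a,b,np.round((p+q)/2,1)[:2],round(q[0]-p[0],1))
print(L[100:225,253].tolist())
```

```text
104 - 496 -3
106 - 494 -5
108 - 495 -6
110 - 500 -10
112 - 498 -12
114 254 256 [ 503.3 -245.9] 3.1
116 241 255 [ 496.1 -247.9] 15.4
118 241 254 [ 495.6 -250. ] 14.4
120 240 254 [ 495.1 -252. ] 15.5
122 246 272 [ 507.5 -254. ] 27.9
124 244 273 [ 506.9 -256.1] 31.0
126 244 257 [ 498.7 -258.1] 14.5
128 243 257 [ 498.1 -260.2] 15.5
130 242 274 [ 506.4 -262.2] 34.3
132 241 276 [ 507.  -264.3] 37.4
134 241 254 [ 495.5 -266.4] 14.6
136 244 272 [ 506.4 -268.4] 30.2
138 244 272 [ 506.4 -270.5] 30.3
140 244 274 [ 507.5 -272.6] 32.4
142 244 256 [ 498.1 -274.7] 13.6
144 243 273 [ 506.5 -276.8] 32.5
146 241 276 [ 507.  -278.9] 37.8
148 241 255 [ 495.9 -281. ] 15.8
150 244 254 [ 497.  -283.2] 11.6
152 244 272 [ 506.5 -285.3] 30.6
154 244 274 [ 507.5 -287.4] 32.8
156 244 256 [ 498.  -289.5] 13.8
158 243 273 [ 506.5 -291.7] 32.9
160 241 276 [ 507.  -293.8] 38.3
162 241 256 [ 496.4 -296. ] 17.0
164 244 254 [ 496.9 -298.2] 11.7
166 244 274 [ 507.6 -300.3] 33.1
168 244 272 [ 506.5 -302.5] 31.0
170 244 257 [ 498.5 -304.7] 15.0
172 243 273 [ 506.5 -306.9] 33.3
174 241 275 [ 506.5 -309.1] 37.6
176 241 257
[... 673 characters left out ...]
.1] 38.0
218 243 273 [ 506.6 -359.5] 34.7
220 245 273 [ 507.7 -361.9] 32.5
[420, 421, 426, 430, 433, 435, 443, 447, 453, 455, 453, 456, 456, 421, 385, 581, 698, 699, 698, 702, 704, 647, 510, 604, 666, 677, 687, 692, 690, 680, 654, 597, 640, 696, 699, 702, 631, 558, 627, 670, 679, 688, 690, 688, 673, 639, 597, 661, 697, 701, 694, 605, 592, 653, 676, 687, 690, 689, 679, 651, 598, 630, 684, 699, 698, 610, 588, 650, 675, 687, 689, 689, 679, 655, 599, 636, 684, 699, 697, 617, 612, 657, 678, 689, 689, 689, 673, 633, 577, 665, 696, 694, 624, 567, 637, 671, 686, 688, 689, 679, 655, 605, 606, 678, 698, 697, 620, 640, 670, 684, 689, 689, 683, 656, 606, 610, 674, 693, 696, 698, 699, 579, 457, 444, 447]
```

Run:
```python
from h import *
from scipy.optimize import least_squares
f=grab_frame("wrist")
A=[122,137,152,166,180,193,206.3];B=[131,146,160,174,188,201.5,214.5];E=[114.7,221.0]
k=np.arange(7)-3
def res(q):
    a,y0,zc,p,hw=q;c,s=np.cos(a),np.sin(a)
    pr=lambda t:proj(f,[507,y0-t*c-20*s,zc-t*s+20*c])[1]   # t toward -y; a>0: +y end higher
    return [pr(p*i-hw)-r for i,r in zip(k,A)]+[pr(p*i+hw)-r for i,r in zip(k,B)]+[pr(-55)-E[0],pr(55)-E[1]]
s=least_squares(res,[0,-300,120,14.5,5]);cov=np.linalg.inv(s.jac.T@s.jac)*(s.fun@s.fun)/11
print("deg",np.degrees(s.x[0]),"+-",np.degrees(cov[0,0]**.5),s.x[1:],np.sqrt(np.diag(cov))[1:],np.round(s.fun,1))
```

```text
deg 0.35627418241345654 +- 1.2195015502025512 [-300.35442922  119.47301468   14.45828068    4.33587349] [0.71380219 1.82482695 0.05968885 0.07105712] [ 0.2  0.1 -0.4 -0.1 -0.2  0.4  0.3  0.1 -0.2  0.2  0.2 -0.  -0.2 -0.1
 -0.1 -0.1]
```

Level (0.4° ± 1.2°), centre height 119.5 mm, at (507, −300): home. Handing in.

```bash
python3 -c "
from rig import *
print(sense()['contact_force']); print(sign_off())"
```

```text
[0.10302945 0.56106249 0.58320323]
the job is handed in; nothing more can be done
None
```

The grooved roller is in the machine's two bearings and released, and I handed the job in at about 16.5 s on the robot's clock. No verdict was reported.

**What I did:**
- I lifted the roller out of the block and pressed its lower end on the bare counter so it swung over between the fingers. It stopped about 7° short of level.
- I took up that last angle by tilting the tool.
- I lowered the roller by hand into the notches until the wrist force rose. I then eased off the press, opened the fingers and backed away.

**Last checks, after release:**

| Check | Measured | Home |
|---|---|---|
| Roller tilt | 0.4° ± 1.2° | level |
| Centre height | 119.5 ± 1.8 mm | 120 mm |
| Centre in plan | (507, −300) mm | (507.6, −299.5) mm |
| Smooth roller, compared with its start | 0.7 mm difference, within the camera's accuracy | unmoved |
| Wrist force | near zero | robot touching nothing |

**What disagreed or was not checked:**
- At the start, the scene camera placed things about 10–15 mm from where the top and wrist cameras did. I used the wrist camera for position.
- My estimates of the distance from the tool origin to the roller's axis ranged from 44 to 56 mm. I therefore set the final height by contact force, not by calculation.
- I did not see the far journal (the −y end) in its notch. I infer it is down because the roller did not turn when pressed with 25 N at low grip, and from the level measurement above.
- I did not measure the jars, brush, spatula, scoop or mortar at the end. The arm stayed clear of them throughout.

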